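# Zero a dial depth gauge and read the depth of a mould pocket

### The job

Check the depth of the smallest pocket in the brass mould with the dial depth gauge. First zero the gauge on the flat black graphite plate: keep hold of it and press its foot down flat and lightly on the plate for about a second, so that the plunger is pushed in flush. Then set the foot flat on the mould, square across the row of pockets, with the plunger down the middle of the smallest pocket, and finish like that: still gripping the gauge and pressing it down lightly and steadily for the reading, without shoving the mould or the plate about or knocking the jars, the water glass or the mug away.

Things in the scene. Friction and masses are not known exactly. Their poses are not given: they have to be found in the camera images.
- gauge_grip (a point): middle of the case of the dial depth gauge, 64 mm above the underside of its foot. Axes: z up, y along the foot, -x out of the dial. Grey metal case 24 (x) x 46 (y) x 56 (z) mm, 36 to 92 mm above the foot's underside, dial 43 mm wide standing 4 mm proud at -x; plunger cap on top up to 99 mm. Pinch it across the two flat ribbed flanks, 46 mm apart along y, free on both sides
- gauge: the same gauge (0.26 kg), standing loose on its foot; origin at the centre of the foot's underside, axes as above. Foot: steel bar 22 (x) x 70 (y) x 9 (z) mm; above it a round neck 15 to 19 mm wide, with a small lock screw at +x. A half turn about z changes nothing but where dial and screw are
- plunger (a joint): how far the sprung plunger, a steel pin 4 mm wide in the middle of the foot, stands out below the foot, in m: 0 = flush (zero reading, as when the gauge stands on a flat face), 0.012 = fully out (gauge lifted). Its spring pushes with only 0.6 to 1 N. The pointer follows it, one turn to 10 mm. With the foot flat over a pocket it reads the pocket's depth
- plunger_tip (a point): the lower end of the plunger, on the gauge's centre line; moves with the plunger
- plate: the graphite plate, a plain black slab 75 (x) x 110 (y) x 16 (z) mm lying flat and loose on the bench, 0.24 kg; origin at the centre of its underside, so its flat top face is 16 mm above the origin
- mould: lower half of a brass button mould, a block 144 (x) x 56 (y) x 24 (z) mm lying flat and loose, 1.3 kg; origin at the centre of its underside. Three round pockets in a row along x, larger towards +x. At each end of the row (x = -63 and 63 mm) a steel guide pin 6.4 mm wide stands 12 mm above the top face, so the gauge's foot fits only across the row, along y, either way round
- small_pocket (a point): centre of the mouth of the smallest pocket (14 mm wide, 5 mm deep, flat-bottomed), at the mould's x = -36 mm, level with the mould's top face; axes as the mould's
- large_pocket (a point): centre of the mouth of the largest pocket (26 mm wide, 10 mm deep), at the mould's x = 35 mm; the middle one (20 mm wide, 7.5 mm deep) is at x = -2 mm
- jar_a_mid (a point): bystander: screw-lid jar of crushed glass, 52 mm across, 62 mm tall; the point is at its middle, half-way up
- jar_b_mid (a point): bystander: screw-lid jar of crushed glass, 48 mm across, 74 mm tall; the point is at its middle, half-way up
- mug_mid (a point): bystander: mug, 82 mm across, 91 mm tall, handle on one side; the point is at its middle, half-way up
- tumbler_mid (a point): bystander: clear water glass, 77 mm across, 60 mm tall; the point is at its middle, half-way up
Things that resemble listed ones, but are neither listed nor needed, are in the scene too. Leave any green or purple look-alike of the gauge alone.

How it is judged:
On the way:
1. the gauge is zeroed: gripped, its foot pressed flat and lightly on the graphite plate, plunger flush (contact force between the fingers and gauge above 1 N and contact force between gauge and plate between 1.5 and 22 N and angle between gauge's own z axis and vertical below 0.05 rad and value of joint plunger below 0.0008 m and x of gauge in the frame of plate between -0.035 and 0.035 m and y of gauge in the frame of plate between -0.05 and 0.05 m and linear speed of gauge below 0.03 m/s), for 0.5 s.
At the end, for the whole second after the job is handed in: the gauge, still gripped and still, bears on the mould with 1.5 to 22 N, upright within 3 degrees, foot flat on the top face and across the row within 11 degrees; its plunger is down the smallest pocket, within 5.5 mm of the centre line, and reads 5 mm within 0.8 mm (contact force between the fingers and gauge above 1 N and contact force between gauge and mould between 1.5 and 22 N and angle between gauge's own z axis and vertical below 0.05 rad and value of joint plunger between 0.0042 and 0.0058 m and horizontal distance between plunger_tip and small_pocket below 0.0055 m and angle between the y axis of gauge and the y axis of mould, either way round below 0.2 rad and z of gauge in the frame of mould between 0.0225 and 0.0252 m and linear speed of gauge below 0.02 m/s and not (contact force between gauge and plate above 0.1 N)); the arm keeps its last pose, push and grip.
It fails at once if the gauge is slammed (over 90 N) on the mould or the plate (contact force between gauge and mould above 90 N or contact force between gauge and plate above 90 N).
It fails at once if the mould is shoved by more than 20 mm or the plate by more than 40 mm (distance of mould from where it was at the start of the episode above 0.02 m or distance of plate from where it was at the start of the episode above 0.04 m).
It fails at once if a bystander is knocked more than 40 mm away (distance of any of jar_a_mid, jar_b_mid, mug_mid, tumbler_mid from where it was at the start of the episode above 0.04 m).
It also fails if it takes over 64 s, if anything falls off the work surface, if the arm or the gripper's body presses on something with over 40 N, if the wrist force passes 120 N, or if a joint passes its speed limit or range.

### The arm

A 7-joint arm with a two-finger parallel gripper is mounted at the origin on the work surface; the furniture and walls round the work are solid. World frame = base frame: x ahead of the robot, y to its left, z up, the work surface at z = 0. Lengths are in m, angles in rad, forces in N, time in s.
With the tool pointing down it reaches from about 0.4 to 0.85 m from the base axis. Payload 10.4 kg.
Tool frame: the origin (TCP) lies on the mounting face of the last link; the fingertips stand 173 mm ahead of it and the grasp point (between the pads) lies 155 mm ahead of it (manip.tip_extent is the distance from the TCP to the fingertips, in m); z points along the fingers, y is the line along which they close (so a half turn about z gives the same grasp; the last joint's range is limited). The gripper opens to 85 mm and grips with 20 to 120 N. Pads are 22 mm wide; open, the fingers measure 114 mm over their backs; the gripper's body (76 mm by 85 mm) begins 54 mm behind the grasp point. The pads swing forward as they close: fully open they stand 13 mm farther back than shut.
Start: joints at [-1.318, 0.332, -0.065, 1.46, 0.022, 1.35, -0.088], TCP at [0.17, 0.601, 0.405] pointing down, gripper open.
Joint ranges: [-2.6, 2.6], [-0.5, 2.12], [-1.47, 1.34], [0.16, 2.42], [-1.27, 4.41], [0.06, 2.06], [-2.6, 2.6]. Speed limits (rad/s): [2.22, 2.22, 2.79, 2.79, 3.14, 3.14, 3.14].

### API

Orientations are given as a unit quaternion [x, y, z, w].
In Python, from workcell import manip gives the robot as it stands.
- The arm moves only by the tool move_arm, never from a script. Its argument "plan" is one flat list of numbers, 7 for each row, row after row: the turn, a rotation vector about the tool's x, y, z in rad, then the shift along the tool's x, y, z in m, then the finger opening in m, from 0 to 0.0854. In form: [ax, ay, az, dx, dy, dz, gripper, ax, ay, az, dx, dy, dz, gripper, ...]. A call has 1 to 12 rows; each row is the pose to reach, as a shift and turn from the pose commanded when the call began, along the tool's axes at that moment; what a row does not reach only later rows make up. A row lasts 1/8 s, in which the tool goes at most 62.5 mm and 10.7 degrees, less where a joint would pass 70% of its speed; a pose out of reach is approached as far as the arm can. A call with a gripper value outside its range is refused whole. The fingers move at their own pace and stop on an object; "squeeze" is the grip in N (left out, the last holds). Time passes only in rows, so rows that repeat a pose let the fingers close. It gives the time, the measured TCP pose, the force, the opening and the grip force at its end, in the units of the state.
- manip.get_obs(): the state, without advancing time (a new reading comes with each control period).
- manip.camera(name): name is "side" or "top"; returns a dict with "color" (384x512x3 uint8, red, green, blue), "fx", "fy", "cx", "cy" (pixels), "cam_to_world" (4x4, takes a point from camera to world coordinates). Camera axes: x right, y down, z forward; pixel columns grow to the right and rows downward; lengths in m; the calibration is good to about 2 mm. A picture is of the moment at which its call begins. There is no depth.
- manip.hand_in(): hands the job in; it is judged then, once.
Trained networks look in a picture, given as the dict that the camera call returned (one of the last four; its "shot" number tells which), for a name from the list of things; names that differ only in an ending like _2 or _b are one class to them, and where a whole thing is asked for, a point or a joint stands for the part that bears it (a point fixed in the world has none). Each returns a list of dicts, best first, with "conf" (0 to 1); they miss things now and then, are a little off and sometimes report something else, mostly with a low value. They report only what shows in the picture. A call takes as long as a camera call. They do not tell look-alikes from the thing itself.
- manip.look_for(picture, label): "position" ([x, y, z] in m, in the coordinates of the camera as it stood for that picture, good to about 4 mm: the middle of the surface that is visible of it).
- manip.silhouettes(picture, label): "pixels" (384x512 bool, what is visible of it).
- manip.tip_of(picture, label): "position" ([x, y, z] in m, in the coordinates of the camera as it stood for that picture, good to about 4 mm: a listed point, or the origin of a listed thing).
The state is a dict: "clock": time; "joint_pos": joint angles; "joint_velocities": joint speeds; "tau": joint torques, N m; "position": TCP position; "ee_rot": TCP orientation; "ft_force": force on the tool from outside, world axes, zero at the start; "torque": the same for the moment, N m; "grip_width": opening from 0.0 (shut) to 1.0 (fully open); "grasp_force": force on a finger pad.
Only numpy, scipy, OpenCV 4.12 (cv2) and the standard library are available. Lean on these libraries where they do the work, as an engineer would, in place of code of your own. Each camera call takes 0.05 s, during which the arm holds its last target. There are 200 camera calls.

## Working session

There is one attempt and no reset: what is moved stays moved. The work goes in short steps, Python scripts to look and compute and a tool call to move; the robot and the scene stay as the last step left them, time stands still between calls to the robot, and variables do not carry over. Pictures are saved under pics/ and viewed, at most 10 in all, crops included, and the job is handed in when it is done.

Besides the shell and the picture viewer there is one more tool, called after "Call:" by a JSON object that holds its "api" and its "payload". move_arm: Moves the arm, as the interface text tells. Its arguments: {"type":"object","properties":{"plan":{"type":"array","items":{"type":"number"}},"squeeze":{"type":"number"}},"required":["plan"]}

```bash
mkdir -p pics; cat > h.py <<'E'
import numpy as np, cv2
from scipy.spatial.transform import Rotation as R
from workcell import manip
def w(p,c): return (c["cam_to_world"]@np.r_[p,1])[:3]
def save(c,n): cv2.imwrite(f"pics/{n}.png",c["color"][:,:,::-1])
def px(c,P):
    q=np.linalg.inv(c["cam_to_world"])@np.r_[P,1]; return (c["fx"]*q[0]/q[2]+c["cx"],c["fy"]*q[1]/q[2]+c["cy"])
def ray(c,u,v,z):
    T=c["cam_to_world"]; d=T[:3,:3]@np.array([(u-c["cx"])/c["fx"],(v-c["cy"])/c["fy"],1]); return T[:3,3]+d*(z-T[2,3])/d[2]
E
python3 - <<'E'
from h import *
np.set_printoptions(precision=4,suppress=True)
o=manip.get_obs(); print(o, manip.tip_extent)
for n in ("top","side"):
    c=manip.camera(n); save(c,n+"0"); print(n,c["cam_to_world"][:3,3],c["cam_to_world"][:3,2],c["fx"])
    np.save(n+".npy",c,allow_pickle=True)
    for l in ("gauge_grip","gauge","plate","mould","small_pocket","large_pocket","jar_a_mid","jar_b_mid","mug_mid","tumbler_mid"):
        for r in manip.tip_of(c,l): 
            if r["conf"]>.2: P=w(r["position"],c); print(l,round(r["conf"],2),P,np.round(px(c,P)))
E
```

```text
{'clock': 0.0, 'joint_pos': array([-1.3176,  0.3329, -0.0647,  1.461 ,  0.0216,  1.3499, -0.0885]), 'joint_velocities': array([-0.0002, -0.0021, -0.0006, -0.0008,  0.0015, -0.001 , -0.0016]), 'tau': array([ -0.0006, -62.5453,   0.0485, -39.1596,   0.0161,   0.0099,
         0.0001]), 'position': array([0.1701, 0.6013, 0.4039]), 'ee_rot': array([ 0.1374,  0.9905, -0.0007, -0.0001]), 'ft_force': array([-0.0721, -0.0343, -0.5567]), 'torque': array([ 0.0106,  0.02  , -0.0444]), 'grasp_force': 0.0, 'grip_width': 0.9974225654943515} 0.1734
top [ 0.1835 -0.0221  1.2443] [ 0.1407  0.0229 -0.9898] 353.20592827744395
gauge_grip 0.71 [0.2176 0.3941 0.0644] [136. 225.]
gauge_grip 0.63 [0.4308 0.2724 0.0664] [175. 163.]
gauge_grip 0.51 [0.428  0.2723 0.0011] [179. 167.]
gauge_grip 0.5 [0.3427 0.3508 0.0621] [151. 188.]
gauge 0.68 [0.2141 0.3903 0.    ] [143. 226.]
gauge 0.52 [0.4286 0.27   0.0009] [180. 167.]
gauge 0.5 [ 0.3387  0.3515 -0.0003] [156. 192.]
plate 0.76 [ 0.4317 -0.0062  0.0008] [256. 167.]
plate 0.49 [ 0.4508 -0.4454  0.0459] [384. 160.]
mould 0.77 [ 0.3923 -0.2934  0.0028] [337. 1
[... 554 characters left out ...]
p 0.57 [0.2213 0.3924 0.0697] [292. 282.]
gauge 0.82 [ 0.3417  0.3495 -0.0022] [252. 279.]
gauge 0.81 [0.2189 0.3842 0.0004] [292. 292.]
gauge 0.78 [ 0.4283  0.2724 -0.0021] [229. 255.]
gauge 0.57 [ 0.4413 -0.1381  0.0279] [243. 167.]
plate 0.78 [ 0.4342 -0.0029  0.0005] [240. 196.]
mould 0.36 [ 0.4483 -0.4428  0.0484] [251. 120.]
small_pocket 0.94 [ 0.371  -0.3235  0.0246] [265. 141.]
large_pocket 0.68 [ 0.4207 -0.2678  0.0246] [252. 148.]
jar_a_mid 0.67 [0.4703 0.1353 0.0276] [223. 217.]
jar_b_mid 0.83 [0.4763 0.4193 0.0339] [203. 287.]
mug_mid 0.92 [ 0.4501 -0.4417  0.0463] [250. 120.]
mug_mid 0.5 [ 0.3685 -0.3261  0.0218] [266. 141.]
tumbler_mid 0.65 [ 0.443  -0.1362  0.0276] [242. 167.]
```

View pics/top0.png

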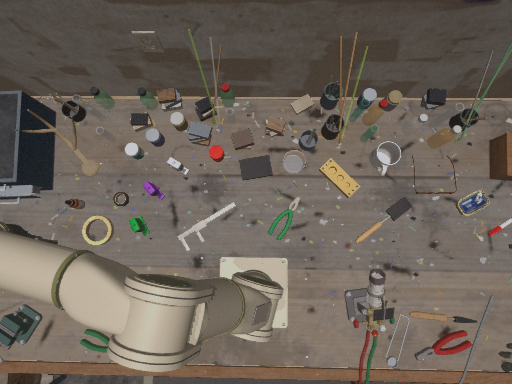

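View pics/side0.png

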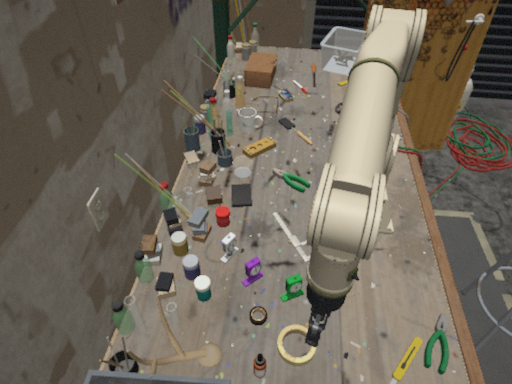

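The top view shows the grey gauge at about (178,166), next to its purple (153,189) and green (138,225) look-alikes. The plate is at (256,167), the mould at (340,177) with its small pocket at lower right, and the glass at (293,163). I'll take a closer look for the yaws.

```bash
python3 - <<'E'
from h import *
np.set_printoptions(precision=4,suppress=True)
tiles=[]
for n in ("top","side"):
    c=manip.camera(n)
    for l,P,z in (("gauge",(0.43,0.271,0.03),.004),("mould",(.395,-.295,.02),.024),("plate",(.433,-.005,.01),.016)):
        u,v=map(int,px(c,P)); t=c["color"][v-24:v+24,u-24:u+24]; tiles.append(cv2.resize(t,(256,256),interpolation=cv2.INTER_CUBIC)); print(n,l,"crop origin",u-24,v-24)
        for r in manip.silhouettes(c,l):
            ys,xs=np.nonzero(r["pixels"])
            if np.hypot(xs.mean()-u,ys.mean()-v)>12: continue
            Q=np.array([ray(c,x,y,z)[:2] for x,y in zip(xs,ys)]).astype(np.float32)
            b=cv2.minAreaRect(Q*1000); e=np.linalg.eigh(np.cov(Q.T))[1][:,1]
            print(l,round(r["conf"],2),len(xs),Q.mean(0),"rect",np.round(b[0]),np.round(b[1]),round(b[2],1),"pca yaw",np.degrees(np.arctan2(e[1],e[0])))
im=np.vstack([np.hstack(tiles[:3]),np.hstack(tiles[3:])])[:,:,::-1]; cv2.imwrite("pics/crop1.png",im)
E
```

```text
top gauge crop origin 153 140
top mould crop origin 314 152
mould 0.94 751 [ 0.3918 -0.2955] rect [ 392. -295.] [144.  66.] 45.8 pca yaw 46.271233830907846
top plate crop origin 231 142
plate 0.72 603 [ 0.4282 -0.0033] rect [429.  -3.] [ 73. 106.] 10.2 pca yaw 99.70051668354078
side gauge crop origin 203 224
gauge 0.83 316 [0.4355 0.24  ] rect [433. 241.] [ 52. 114.] 10.6 pca yaw 94.19313942999509
side mould crop origin 234 121
mould 0.66 427 [ 0.3945 -0.2814] rect [ 394. -284.] [164.  82.] 45.8 pca yaw 48.25491022891476
side plate crop origin 215 169
plate 0.83 409 [0.427  0.0051] rect [429.   2.] [ 68. 117.] 7.4 pca yaw 97.13732474705753
```

View pics/crop1.png

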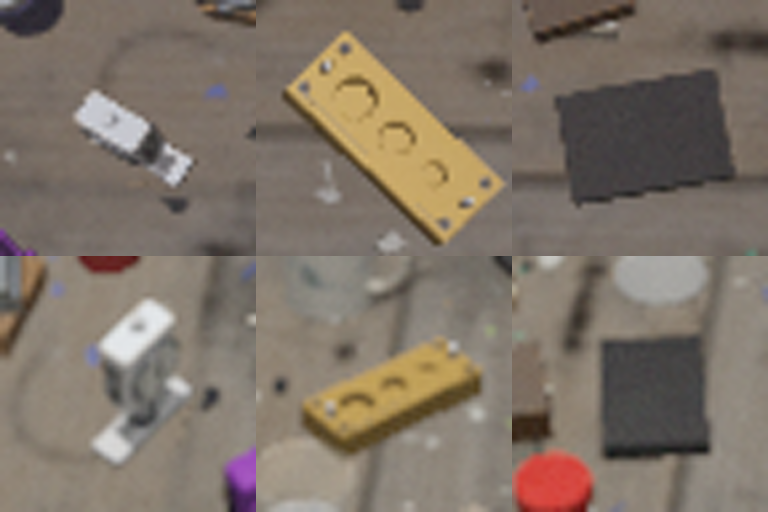

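```bash
python3 - <<'E'
from h import *
np.set_printoptions(precision=4,suppress=True)
k=48/256
t=np.load("top.npy",allow_pickle=True).item(); s=np.load("side.npy",allow_pickle=True).item()
def T(x,y,z): return ray(t,153+x*k-.4,140+y*k-.4,z)
def S(x,y,z): return ray(s,203+x*k-.4,224+(y-256)*k-.4,z)
def yaw(a,b): d=b-a; return np.degrees(np.arctan2(d[1],d[0])),np.hypot(*d[:2])
print("top case edge",yaw(T(97,90,.092),T(157,126,.092)),"case mid",T(117,126,.092))
print("top far foot end",T(185,170,.009))
print("side foot edge",yaw(S(118,465,.005),S(191,392,.005)))
print("side casetop edge",yaw(S(101,341,.092),S(148,298,.092)),yaw(S(128,360,.092),S(176,318,.092)),"mid",S(138,330,.092))
print("foot ends mid",(S(107,452,.009)+S(180,383,.009))/2)
o=manip.get_obs(); print(R.from_quat(o["ee_rot"]).as_matrix())
# mould fits: pocket/pin pixels in top crop2
def M(x,y,z): return ray(t,314+(x-256)*k-.4,152+y*k-.4,z)
print("small",M(434,173,.024),"mid",M(397,138,.024),"large",M(356,99,.024),yaw(M(434,173,.024),M(356,99,.024)))
E
```

```text
top case edge (np.float64(-120.29958531973392), np.float64(0.04501626656231482)) case mid [0.4233 0.266  0.092 ]
top far foot end [0.411  0.2396 0.009 ]
side foot edge (np.float64(-120.72834970957666), np.float64(0.06818915531875556))
side casetop edge (np.float64(-121.49723172241121), np.float64(0.0409108663241886)) (np.float64(-123.4327895999965), np.float64(0.04036936085628315)) mid [0.4251 0.2739 0.092 ]
foot ends mid [0.4248 0.2735 0.009 ]
[[-0.9622  0.2723  0.    ]
 [ 0.2723  0.9622  0.0001]
 [ 0.      0.0001 -1.    ]]
small [ 0.3694 -0.3224  0.024 ] mid [ 0.3923 -0.2989  0.024 ] large [ 0.418  -0.2727  0.024 ] (np.float64(45.68617981582345), np.float64(0.06946088894792046))
```

Call:
{"api": "move_arm", "payload": {"plan": [0, 0, 0.265, -0.336, -0.248, 0.08, 0.0854, 0, 0, 0.265, -0.336, -0.248, 0.08, 0.0854, 0, 0, 0.265, -0.336, -0.248, 0.08, 0.0854, 0, 0, 0.265, -0.336, -0.248, 0.08, 0.0854, 0, 0, 0.265, -0.336, -0.248, 0.08, 0.0854, 0, 0, 0.265, -0.336, -0.248, 0.08, 0.0854, 0, 0, 0.265, -0.336, -0.248, 0.08, 0.0854, 0, 0, 0.265, -0.336, -0.248, 0.08, 0.0854, 0, 0, 0.265, -0.336, -0.248, 0.08, 0.0854, 0, 0, 0.265, -0.336, -0.248, 0.08, 0.0854, 0, 0, 0.265, -0.336, -0.248, 0.08, 0.0854], "squeeze": 40}}

```text
clock: 2.88
position: [0.4254, 0.2722, 0.3248]
ee_rot: [0.266, 0.964, 0.0, -0.0]
ft_force: [0.2, -0.3, 0.1]
grip_width: 1.0
grasp_force: 0.0
```

```bash
python3 - <<'E'
from h import *
np.set_printoptions(precision=4,suppress=True)
o=manip.get_obs(); print(o["clock"],o["position"],R.from_quat(o["ee_rot"]).as_matrix(),o["joint_pos"],o["ft_force"])
tiles=[]
for n in ("side","top"):
    c=manip.camera(n)
    for l in ("gauge_grip","gauge"):
        for r in manip.tip_of(c,l): print(n,l,round(r["conf"],2),w(r["position"],c))
    u,v=map(int,px(c,(0.426,0.271,0.08))); t=c["color"][v-40:v+40,u-40:u+40]; tiles.append(cv2.resize(t,(400,400),interpolation=cv2.INTER_CUBIC))
cv2.imwrite("pics/crop2.png",np.hstack(tiles)[:,:,::-1])
E
```

```text
2.875 [0.4254 0.2722 0.3248] [[-0.8583  0.5132  0.0001]
 [ 0.5132  0.8583  0.0003]
 [ 0.0001  0.0003 -1.    ]] [-0.8751  0.1275  0.2321  1.8881 -0.0326  1.1292  0.401 ] [ 0.2208 -0.2606  0.0605]
side gauge_grip 0.95 [0.217  0.3914 0.0642]
side gauge_grip 0.8 [0.3425 0.3472 0.0585]
side gauge_grip 0.73 [0.4259 0.2705 0.0635]
side gauge_grip 0.54 [ 0.4403 -0.1351  0.0276]
side gauge 0.94 [ 0.3399  0.3498 -0.    ]
side gauge 0.87 [ 0.4263  0.2737 -0.0032]
side gauge 0.76 [ 0.2161  0.3869 -0.0003]
side gauge 0.19 [ 0.3958 -0.2962 -0.0041]
top gauge_grip 0.76 [0.2169 0.3912 0.0641]
top gauge_grip 0.39 [0.4281 0.2725 0.0655]
top gauge 0.5 [0.2143 0.389  0.    ]
top gauge 0.44 [0.4282 0.2698 0.0018]
```

View pics/crop2.png

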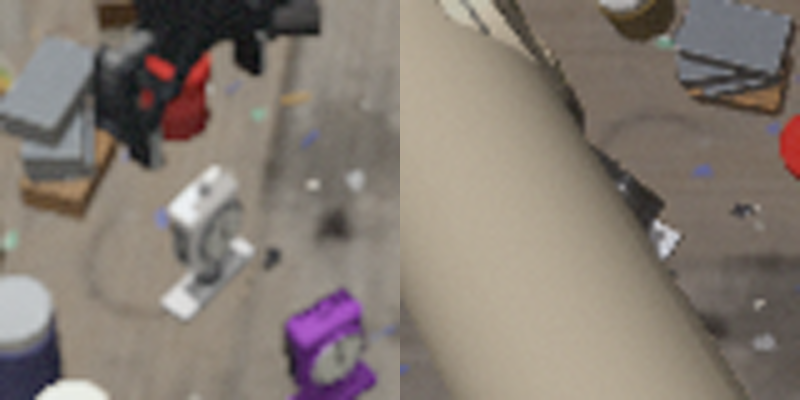

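The gripper stands over the grey gauge, with the jaw line parallel to the foot. The networks agree on the gauge position to within 3 mm, so I'm going down and closing.

Call:
{"api": "move_arm", "payload": {"plan": [0, 0, 0, -0.0015, 0, 0.04, 0.0854, 0, 0, 0, -0.0015, 0, 0.08, 0.0854, 0, 0, 0, -0.0015, 0, 0.098, 0.0854, 0, 0, 0, -0.0015, 0, 0.106, 0.0854, 0, 0, 0, -0.0015, 0, 0.106, 0.0854, 0, 0, 0, -0.0015, 0, 0.106, 0.055, 0, 0, 0, -0.0015, 0, 0.106, 0.04, 0, 0, 0, -0.0015, 0, 0.106, 0.03, 0, 0, 0, -0.0015, 0, 0.106, 0.03, 0, 0, 0, -0.0015, 0, 0.106, 0.03, 0, 0, 0, -0.0015, 0, 0.106, 0.03, 0, 0, 0, -0.0015, 0, 0.106, 0.03], "squeeze": 40}}

```text
clock: 4.68
position: [0.4275, 0.2706, 0.2195]
ee_rot: [0.267, 0.964, 0.001, 0.0]
ft_force: [-2.1, -1.5, 6.6]
grip_width: 0.535
grasp_force: 40.7
```

```bash
python3 - <<'E'
from h import *
np.set_printoptions(precision=4,suppress=True)
o=manip.get_obs(); print({k:o[k] for k in ("clock","position","ft_force","torque","grip_width","grasp_force")})
E
```

```text
{'clock': 4.675, 'position': array([0.4275, 0.2706, 0.2195]), 'ft_force': array([-2.0526, -1.4873,  6.5901]), 'torque': array([-0.173 ,  0.2524, -0.0003]), 'grip_width': 0.5351200155571418, 'grasp_force': 40.74647068977356}
```

Call:
{"api": "move_arm", "payload": {"plan": [0, 0, 0, 0, 0, -0.03, 0.03, 0, 0, 0, 0, 0, -0.08, 0.03, 0, 0, 0, 0, 0, -0.13, 0.03, 0, 0, 0.15, -0.025, -0.04, -0.13, 0.03, 0, 0, 0.3, -0.05, -0.08, -0.13, 0.03, 0, 0, 0.45, -0.08, -0.12, -0.13, 0.03, 0, 0, 0.6, -0.1, -0.16, -0.13, 0.03, 0, 0, 0.75, -0.125, -0.2, -0.13, 0.03, 0, 0, 0.864, -0.1456, -0.2329, -0.13, 0.03, 0, 0, 0.864, -0.1456, -0.2329, -0.13, 0.03, 0, 0, 0.864, -0.1456, -0.2329, -0.13, 0.03, 0, 0, 0.864, -0.1456, -0.2329, -0.13, 0.03]}}

```text
clock: 6.18
position: [0.4321, -0.0031, 0.3486]
ee_rot: [0.645, 0.764, -0.0, -0.0]
ft_force: [-0.6, 0.2, -3.4]
grip_width: 0.531
grasp_force: 42.2
```

```bash
python3 - <<'E'
from h import *
np.set_printoptions(precision=4,suppress=True)
o=manip.get_obs(); print({k:o[k] for k in ("clock","position","ft_force","torque","grip_width","grasp_force","joint_pos")},R.from_quat(o["ee_rot"]).as_matrix())
tiles=[]
for n in ("side","top"):
    c=manip.camera(n)
    for l in ("gauge_grip","gauge","plate"):
        for r in manip.tip_of(c,l):
            P=w(r["position"],c)
            if abs(P[1])<.08: print(n,l,round(r["conf"],2),P)
    u,v=map(int,px(c,(0.43,0,0.1))); t=c["color"][v-50:v+50,u-50:u+50]; tiles.append(cv2.resize(t,(400,400),interpolation=cv2.INTER_CUBIC))
cv2.imwrite("pics/crop3.png",np.hstack(tiles)[:,:,::-1])
E
```

```text
{'clock': 6.175, 'position': array([ 0.4321, -0.0031,  0.3486]), 'ft_force': array([-0.6216,  0.2199, -3.3568]), 'torque': array([ 0.0347, -0.039 , -0.0454]), 'grip_width': 0.5306829095692642, 'grasp_force': 42.23857820034027, 'joint_pos': array([-0.6105, -0.0884,  0.4942,  2.0379,  0.0452,  1.1822,  0.0332])} [[-0.1675  0.9859 -0.0003]
 [ 0.9859  0.1675  0.0001]
 [ 0.0001 -0.0003 -1.    ]]
side gauge_grip 0.63 [ 0.4297 -0.0019  0.1899]
side gauge 0.91 [ 0.4325 -0.0019  0.1264]
side plate 0.57 [ 0.434  -0.0035 -0.0024]
```

View pics/crop3.png

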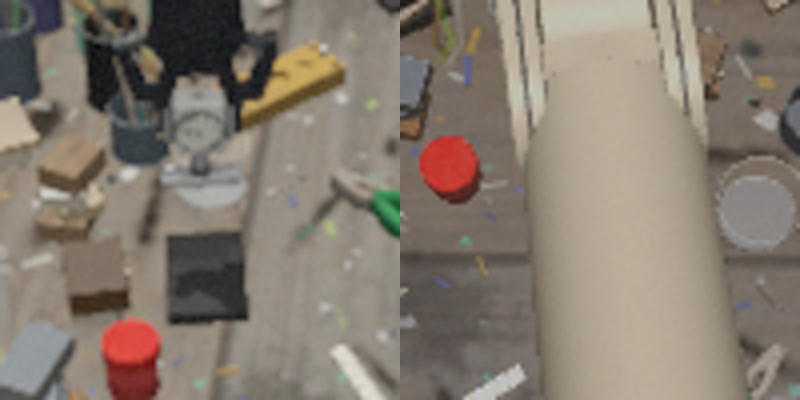

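The gauge hangs upright over the black plate (side crop, about (205,150)) with its dial towards the camera. I'm lowering it until it's nearly in contact.

Call:
{"api": "move_arm", "payload": {"plan": [0, 0, 0, 0, 0, 0.03, 0.03, 0, 0, 0, 0, 0, 0.065, 0.03, 0, 0, 0, 0, 0, 0.09, 0.03, 0, 0, 0, 0, 0, 0.103, 0.03, 0, 0, 0, 0, 0, 0.107, 0.03, 0, 0, 0, 0, 0, 0.109, 0.03, 0, 0, 0, 0, 0, 0.109, 0.03, 0, 0, 0, 0, 0, 0.109, 0.03]}}

```text
clock: 7.58
position: [0.4324, -0.0041, 0.2402]
ee_rot: [0.646, 0.763, 0.001, 0.0]
ft_force: [0.6, 0.3, -1.1]
grip_width: 0.53
grasp_force: 42.3
```

Call:
{"api": "move_arm", "payload": {"plan": [0, 0, 0, 0, 0, 0.001, 0.03, 0, 0, 0, 0, 0, 0.002, 0.03, 0, 0, 0, 0, 0, 0.003, 0.03, 0, 0, 0, 0, 0, 0.004, 0.03, 0, 0, 0, 0, 0, 0.004, 0.03]}}

```text
clock: 8.2
position: [0.4322, -0.0041, 0.2356]
ee_rot: [0.646, 0.763, 0.0, -0.0]
ft_force: [-0.2, 1.0, -2.0]
grip_width: 0.532
grasp_force: 42.5
```

Call:
{"api": "move_arm", "payload": {"plan": [0, 0, 0, 0, 0, 0.0005, 0.03, 0, 0, 0, 0, 0, 0.001, 0.03, 0, 0, 0, 0, 0, 0.001, 0.03]}}

```text
clock: 8.57
position: [0.4323, -0.0042, 0.2354]
ee_rot: [0.646, 0.763, 0.0, -0.0]
ft_force: [-6.1, -0.3, 14.0]
grip_width: 0.533
grasp_force: 44.0
```

Call:
{"api": "move_arm", "payload": {"plan": [0, 0, 0, 0, 0, -0.0004, 0.03, 0, 0, 0, 0, 0, -0.0004, 0.03, 0, 0, 0, 0, 0, -0.0004, 0.03, 0, 0, 0, 0, 0, -0.0004, 0.03, 0, 0, 0, 0, 0, -0.0004, 0.03, 0, 0, 0, 0, 0, -0.0004, 0.03, 0, 0, 0, 0, 0, -0.0004, 0.03, 0, 0, 0, 0, 0, -0.0004, 0.03, 0, 0, 0, 0, 0, -0.0004, 0.03, 0, 0, 0, 0, 0, -0.0004, 0.03, 0, 0, 0, 0, 0, -0.0004, 0.03, 0, 0, 0, 0, 0, -0.0004, 0.03]}}

```text
clock: 10.07
position: [0.4322, -0.0041, 0.2355]
ee_rot: [0.646, 0.763, 0.0, -0.0]
ft_force: [-3.5, -0.3, 7.3]
grip_width: 0.532
grasp_force: 43.3
```

```bash
python3 - <<'E'
from h import *
np.set_printoptions(precision=4,suppress=True)
o=manip.get_obs(); print({k:o[k] for k in ("clock","position","ft_force","torque","joint_pos")},R.from_quat(o["ee_rot"]).as_matrix())
E
```

```text
{'clock': 10.075, 'position': array([ 0.4322, -0.0041,  0.2355]), 'ft_force': array([-3.5397, -0.2958,  7.2864]), 'torque': array([-0.048 ,  0.6455,  0.0353]), 'joint_pos': array([-0.5952,  0.0859,  0.522 ,  2.1584, -0.0547,  0.9095,  0.1248])} [[-0.1652  0.9863 -0.0001]
 [ 0.9863  0.1652  0.0004]
 [ 0.0004 -0.     -1.    ]]
```

Call:
{"api": "move_arm", "payload": {"plan": [0, 0, 0, 0, 0, -0.01, 0.03, 0, 0, 0, 0, 0, -0.05, 0.03, 0, 0, 0, 0, 0, -0.1, 0.03, 0, 0, 0.13, -0.04, -0.015, -0.1, 0.03, 0, 0, 0.26, -0.08, -0.03, -0.1, 0.03, 0, 0, 0.4, -0.13, -0.049, -0.1, 0.03, 0, 0, 0.55, -0.18, -0.068, -0.1, 0.03, 0, 0, 0.7, -0.23, -0.087, -0.1, 0.03, 0, 0, 0.85, -0.275, -0.104, -0.1, 0.03, 0, 0, 0.939, -0.3032, -0.1144, -0.1, 0.03, 0, 0, 0.939, -0.3032, -0.1144, -0.1, 0.03, 0, 0, 0.939, -0.3032, -0.1144, -0.1, 0.03]}}

```text
clock: 11.58
position: [0.3695, -0.3214, 0.335]
ee_rot: [0.921, 0.389, -0.0, -0.0]
ft_force: [0.8, 1.1, -2.8]
grip_width: 0.535
grasp_force: 42.8
```

Call:
{"api": "move_arm", "payload": {"plan": [0, 0, 0, 0, 0, 0, 0.03, 0, 0, 0, 0, 0, 0, 0.03]}}

```text
clock: 11.82
position: [0.3697, -0.3214, 0.3351]
ee_rot: [0.921, 0.389, 0.0, -0.0]
ft_force: [-0.2, -0.5, -3.2]
grip_width: 0.539
grasp_force: 42.8
```

```bash
python3 - <<'E'
from h import *
np.set_printoptions(precision=4,suppress=True)
o=manip.get_obs(); print({k:o[k] for k in ("clock","position","ft_force","torque","grip_width","grasp_force","joint_pos")},R.from_quat(o["ee_rot"]).as_matrix())
tiles=[]
for n in ("side","top"):
    c=manip.camera(n)
    for l in ("gauge_grip","gauge","plunger_tip","mould","small_pocket","large_pocket","plate"):
        for r in manip.tip_of(c,l):
            P=w(r["position"],c)
            if r["conf"]>.3 and P[1]<.03: print(n,l,round(r["conf"],2),P)
    u,v=map(int,px(c,(0.38,-.31,0.06))); t=c["color"][v-40:v+40,u-40:u+40]; tiles.append(cv2.resize(t,(400,400),interpolation=cv2.INTER_CUBIC)); print(u-40,v-40)
cv2.imwrite("pics/crop4.png",np.hstack(tiles)[:,:,::-1])
E
```

```text
{'clock': 11.825, 'position': array([ 0.3697, -0.3214,  0.3351]), 'ft_force': array([-0.24  , -0.4614, -3.1787]), 'torque': array([-0.0077, -0.0077,  0.0298]), 'grip_width': 0.5389775505441463, 'grasp_force': 42.77205169200897, 'joint_pos': array([-0.2344,  0.0949,  0.9141,  1.9383, -0.0831,  1.1467, -0.0595])} [[ 0.6971  0.717   0.0003]
 [ 0.717  -0.6971  0.0006]
 [ 0.0006 -0.0002 -1.    ]]
side gauge_grip 0.63 [ 0.3713 -0.3189  0.1812]
side plunger_tip 0.7 [ 0.422  -0.2671  0.0238]
side mould 0.73 [ 0.3951 -0.2968 -0.0007]
side small_pocket 0.86 [ 0.3701 -0.3203  0.0229]
side large_pocket 0.66 [ 0.4191 -0.2683  0.0267]
side plate 0.58 [ 0.4321 -0.0039 -0.0001]
222 96
top gauge_grip 0.42 [ 0.372  -0.3163  0.1798]
top gauge 0.57 [ 0.3706 -0.3229  0.1196]
top gauge 0.47 [ 0.421  -0.2719  0.0216]
top mould 0.91 [ 0.3937 -0.2951  0.0027]
top small_pocket 0.58 [ 0.3677 -0.3222  0.0215]
top large_pocket 0.73 [ 0.4224 -0.2715  0.0238]
top plate 0.76 [ 0.4304 -0.0049  0.0025]
305 139
```

View pics/crop4.png

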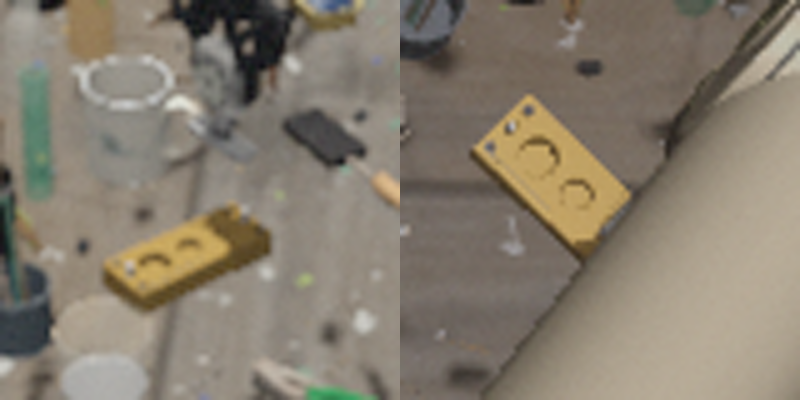

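The gauge hovers above the small-pocket end of the mould, and its shadow covers that pocket. My TCP is within 1 mm of the averaged pocket estimate and the yaw matches, so I'm descending.

Call:
{"api": "move_arm", "payload": {"plan": [0, 0, 0, 0, 0, 0.03, 0.03, 0, 0, 0, 0, 0, 0.055, 0.03, 0, 0, 0, 0, 0, 0.072, 0.03, 0, 0, 0, 0, 0, 0.081, 0.03, 0, 0, 0, 0, 0, 0.085, 0.03, 0, 0, 0, 0, 0, 0.087, 0.03, 0, 0, 0, 0, 0, 0.087, 0.03, 0, 0, 0, 0, 0, 0.087, 0.03]}}

```text
clock: 13.62
position: [0.3696, -0.3222, 0.2484]
ee_rot: [0.921, 0.388, 0.0, 0.0]
ft_force: [-0.9, -1.1, -1.1]
grip_width: 0.533
grasp_force: 42.7
```

Call:
{"api": "move_arm", "payload": {"plan": [0, 0, 0, 0, 0, 0.001, 0.03, 0, 0, 0, 0, 0, 0.002, 0.03, 0, 0, 0, 0, 0, 0.003, 0.03, 0, 0, 0, 0, 0, 0.0035, 0.03, 0, 0, 0, 0, 0, 0.0035, 0.03]}}

```text
clock: 14.25
position: [0.3695, -0.322, 0.2445]
ee_rot: [0.921, 0.388, 0.0, -0.0]
ft_force: [0.3, 0.2, -2.1]
grip_width: 0.536
grasp_force: 42.8
```

Call:
{"api": "move_arm", "payload": {"plan": [0, 0, 0, 0, 0, 0.0005, 0.03, 0, 0, 0, 0, 0, 0.001, 0.03, 0, 0, 0, 0, 0, 0.0013, 0.03, 0, 0, 0, 0, 0, 0.0013, 0.03]}}

```text
clock: 14.75
position: [0.3695, -0.3221, 0.2435]
ee_rot: [0.921, 0.388, 0.0, -0.0]
ft_force: [-1.9, 1.7, 5.8]
grip_width: 0.534
grasp_force: 43.6
```

Call:
{"api": "move_arm", "payload": {"plan": [0, 0, 0, 0, 0, 0, 0.03, 0, 0, 0, 0, 0, 0, 0.03, 0, 0, 0, 0, 0, 0, 0.03, 0, 0, 0, 0, 0, 0, 0.03]}}

```text
clock: 15.25
position: [0.3695, -0.3221, 0.2435]
ee_rot: [0.921, 0.388, 0.0, -0.0]
ft_force: [-1.6, 1.8, 5.0]
grip_width: 0.535
grasp_force: 43.6
```

```bash
python3 - <<'E'
from h import *
np.set_printoptions(precision=4,suppress=True)
o=manip.get_obs(); print({k:o[k] for k in ("clock","position","ft_force","torque","grasp_force")})
tiles=[]
for n in ("side","top"):
    c=manip.camera(n)
    for l in ("gauge_grip","gauge","mould","small_pocket","large_pocket"):
        for r in manip.tip_of(c,l):
            P=w(r["position"],c)
            if r["conf"]>.3 and P[1]<-.2: print(n,l,round(r["conf"],2),P)
    u,v=map(int,px(c,(0.385,-.305,0.05))); t=c["color"][v-25:v+25,u-25:u+25]; tiles.append(cv2.resize(t,(400,400),interpolation=cv2.INTER_CUBIC))
cv2.imwrite("pics/crop5.png",np.hstack(tiles)[:,:,::-1])
E
```

```text
{'clock': 15.25, 'position': array([ 0.3695, -0.3221,  0.2435]), 'ft_force': array([-1.5569,  1.7746,  5.0423]), 'torque': array([0.3992, 0.3785, 0.0516]), 'grasp_force': 43.579591512680054}
side gauge_grip 0.5 [ 0.3665 -0.3212  0.0867]
side gauge 0.67 [ 0.3716 -0.3198  0.023 ]
side mould 0.74 [ 0.3952 -0.2944  0.0013]
side mould 0.36 [ 0.367  -0.3204  0.0887]
side small_pocket 0.92 [ 0.3671 -0.3245  0.0259]
side small_pocket 0.37 [ 0.4204 -0.2682  0.0252]
side large_pocket 0.56 [ 0.4218 -0.268   0.0234]
top mould 0.6 [ 0.3941 -0.2986  0.0017]
top small_pocket 0.87 [ 0.369  -0.3193  0.0213]
top large_pocket 0.54 [ 0.4211 -0.269   0.0209]
```

View pics/crop5.png

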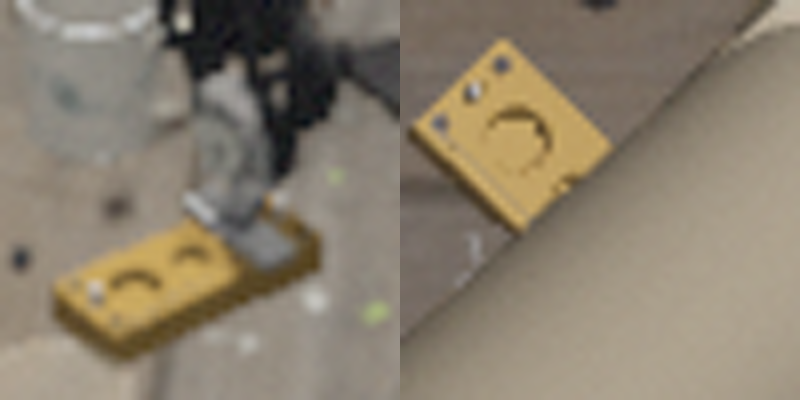

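The foot lies flat and square across the small-pocket end, seen at (240,230) in the side crop, at the expected height and with a steady contact of about 8 N. Position estimates for the gauge and the pocket agree within tolerance, so I'm handing in.

```bash
python3 -c "
from workcell import manip
print(manip.hand_in())"
```

```text
the job is handed in; nothing more can be done
None
```

I zeroed the gauge on the graphite plate, then set it on the mould over the smallest pocket and handed the job in there, still gripped and pressing at about 8 N. The hand-in returned no verdict, and I did not read the 5 mm off the dial; I judged the plunger to be in the pocket from the measured positions and forces.

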